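# Weigh a terracotta figure on the trip balance

## Robot

A 7-joint arm with a two-finger parallel gripper is mounted at the origin on the work surface. World frame = base frame: x ahead of the robot, y to its left, z up, the work surface at z = 0. Lengths are in m, angles in rad, forces in N, time in s.
With the tool pointing down it reaches from about 0.4 to 0.925 m from the base axis. Payload 4.1 kg.
Tool frame: the origin (TCP) lies midway between the tips of the shut fingers; the grasp point (between the pads) lies 19 mm behind it (ctrl.grasp_offset is the distance from the TCP to the grasp point, in m); z points along the fingers, y is the line along which they close (so a half turn about z gives the same grasp; the last joint's range is limited). The gripper opens to 85 mm and grips with 20 to 120 N. Pads are 22 mm wide; open, the fingers measure 114 mm over their backs; the gripper's body (76 mm by 85 mm) begins 54 mm behind the grasp point. The pads swing forward as they close: fully open they stand 13 mm farther back than shut.
Start: joints at [-1.276, 0.398, 0.045, 1.537, -0.019, 1.207, -0.051], TCP at [0.249, 0.6, 0.231] pointing down, gripper open.
Joint ranges: [-2.82, 2.82], [-0.49, 2.23], [-1.37, 1.46], [0, 2.46], [-1.36, 4.5], [0.23, 2], [-2.94, 2.94]. Speed limits (rad/s): [2.57, 2.57, 3.14, 3.14, 3.14, 3.14, 3.14].

## Interface

Orientations are given as a unit quaternion [w, x, y, z].
In Python, from rig import ctrl, camera gives the robot as it stands. The module is installed in compiled form; this text tells all that it offers.
- The arm moves only by the tool play_rows, never from a script. Its argument "increments" is a list of rows, each a list of 3 entries, a list of its own where there are three numbers: the opening, from 0 (shut) to 1 (fully open), then the shift along the tool's x, y, z in m, then the turn, a rotation vector about the tool's x, y, z in degrees. In form: [[hand, [tx, ty, tz], [rx, ry, rz]], ...]. A call has 1 to 12 rows; each row shifts and turns the commanded pose from where the row before left it, along the tool's axes as they then stand; what a row does not reach is not made up. A row lasts 1/8 s, in which the tool goes at most 62.5 mm and 10.7 degrees, less where a joint would pass 70% of its speed; a pose out of reach is approached as far as the arm can. A call with a gripper value outside its range is refused whole. The fingers move at their own pace and stop on an object; "newtons" is the grip in N (left out, the last holds). Time passes only in rows, so rows that do not move let the fingers close. It gives the time, the measured TCP pose, the force, the opening and the grip force at its end, in the units of the state.
- ctrl.state(): the state, without advancing time (a new reading comes with each control period).
- camera(name): name is "scene" or "top" or "wrist"; returns a dict with "frame" (480x640x3 uint8, red, green, blue), "range_z" (480x640 float32, m along the optical axis (not along the pixel's ray), 0 where there is no reading), "fx", "fy", "cx", "cy" (pixels), "T" (4x4, takes a point from camera to world coordinates). Camera axes: x right, y down, z forward; pixel columns grow to the right and rows downward; lengths in m; the calibration is good to about 2 mm. A picture is of the moment at which its call begins.
- ctrl.close_job(): hands the job in; it is judged then, once.
The state is a dict: "time_s": time; "q": joint angles; "qvel": joint speeds; "joint_efforts": joint torques, N m; "ee_pos": TCP position; "orientation": TCP orientation; "wrist_force": force on the tool from outside, world axes, zero at the start; "wrist_torque": the same for the moment, N m; "opening": finger opening in m; "grasp_force": force on a finger pad.
Only numpy, scipy, OpenCV 4.12 (cv2) and the standard library are available. Lean on these libraries where they do the work, as an engineer would, in place of code of your own. Each camera call takes 0.05 s, during which the arm holds its last target. There are 200 camera calls.

## Task

Weigh the terracotta figure that stands on the left pan of the balance: set weights from the wooden bat on the empty right pan and slide the poise along its bar until the beam comes to rest level, then take your hand away. Use a light touch throughout: ease the weights on and off so that the beam never slams from stop to stop, do not lean on the pans, beam or poise, and do not touch the figure. Weights you do not need stay (or go back) standing on the bat, and leave everything else on the table where it is.

Things in the scene. Friction and masses are not known exactly. Their poses are not given: they have to be found in the camera images.
- balance: the two-pan trip balance: grey enamelled base 310 x 120 mm, fixed, carrying the beam, pans and poise. Origin: centre of its underside on the table; x runs from its front (graduated bar and poise) to its back, y to the left pan, z up. The beam's knife-edge pivot is 85 mm above the origin. Over 15 N on pans, beam or poise, or a hard swing, spoils the knife edges: meet a pan at under 30 mm/s
- pointer_tip (a point): tip of the pointer, a thin black upright rod on the beam at the balance's middle, 201 mm above the table when level. It stands between two white scale plates 52 mm wide and leans towards the pan that is down, up to 17 mm; over the long middle mark the beam is level (marks 6 mm apart)
- beam (a joint): tilt of the beam in rad: 0 level, positive = right pan down; stops at -0.15 and 0.15, starts at -0.15 (figure's pan down). Between the stops it rests at 0.0055 rad per gram that one side is heavier (on a stop beyond 27 g) and settles in about 2 s. Pans empty and poise at 0, it is level. It reads true only with the hand off beam, pans and poise
- poise (a joint): position of the sliding poise along its bar in m: 0 = left end (zero), 0.100 = right end stop; it slides to the right, from the figure's side towards the weights' side. Every 10 mm counts as 12.8 g more on the right pan. It starts within 12 mm of zero, drags with about 2.5 N of friction and stays where it is left; slide it slowly (about 40 mm/s), or it throws the beam
- poise_knob (a point): top centre of the poise's upright steel knob, 16 mm in diameter and 36 mm tall, on a steel block 22 x 24 x 26 mm whose top is 42 mm below this point. The bar lies along the balance's y, 125 mm in front of its middle, 45 mm below the pivot. Slide the poise by the knob, pushing its side or holding it; pushed about 10 mm below its top, level with the pivot, it swings the beam least
- pan_right: the empty pan for the weights: flat steel plate 130 mm in diameter, 5 mm thick, no rim, centred 125 mm to the right (-y) of the pivot; it stays horizontal, so where a load stands on it does not matter. Origin: 40 mm below the centre of its top; z up. Starts raised. Pressed down between the stops, it gives back as upward force just what is still missing on it
- pan_right_top (a point): centre of the top face of the right pan: 125 mm above the table when the beam is level, 18.7 mm higher or lower at the stops
- pan_left_top (a point): centre of the top face of the left pan, an equal plate 125 mm to the left of the pivot, on which the figure stands: 125 mm above the table when level
- figure: the fired terracotta figure to be weighed, a robed person 150 mm tall, base 64 mm in diameter, standing on the left pan. Origin: centre of its underside; z up. Its weight is not known beyond that it lies between 225 and 400 g. It is not to be touched
- bat: round plywood throwing bat, 220 mm in diameter and 15 mm thick, lying fixed on the table to the right of the balance; the four weights stand on it about 90 mm apart, any weight in any place. Origin: centre of its underside
- weight_500: steel knob weight of 500 g, the largest: cylinder 41 mm in diameter and 48 mm high with a knob on top, 72 mm in all. Origin: centre of its underside; z up. Heavier than the figure
- weight_200: steel knob weight of 200 g: cylinder 31 mm in diameter and 34 mm high, 52 mm with its knob (23 mm wide). Origin: centre of its underside; z up
- weight_100: steel knob weight of 100 g: cylinder 25 mm in diameter and 27 mm high, 42 mm with its knob (19 mm wide). Origin: centre of its underside; z up
- weight_50: steel knob weight of 50 g, the smallest: cylinder 20 mm in diameter and 20 mm high, 32 mm with its knob (15 mm wide). Origin: centre of its underside; z up
- bird: bystander: small terracotta bird, 45 mm across the body and 57 mm tall, behind the gap between bat and balance. Origin: centre of its underside
- bowl: bystander: white bowl, 96 mm in diameter and 45 mm high, behind the balance. Origin: centre of its underside
- jar: bystander: lidded grey jar, 64 mm in diameter and 85 mm tall, to the right of the bat. Origin: centre of its underside
- wood_tool: bystander: flat wooden modelling tool, 190 mm long and 16 mm wide, lying between the robot and the bat. Origin: on the table under its middle
- loop_tool: bystander: clay loop tool, 170 mm long, round wooden handle 12 mm thick, lying in front and to the left of the balance. Origin: on the table under its middle
- brush: bystander: brush 170 mm long lying behind the bat. Origin: on the table under it
There are look-alikes about, which are no part of the job. What is shaped like the weight_100 but pink or turquoise is not meant.

How it is judged:
By the outcome, as a careful person would: the job done as asked, in the order asked, and still so for the second after the job is handed in, with the robot touching nothing.
It also fails if it takes over 72 s, if anything falls off the work surface, if the arm or the gripper's body presses on something with over 40 N, if the wrist force passes 120 N, or if a joint passes its speed limit or range.

## Working session

There is one attempt and no reset: what is moved stays moved. The work goes in short steps, Python scripts to look and compute and a tool call to move; the robot and the scene stay as the last step left them, time stands still between calls to the robot, and variables do not carry over. Pictures are saved under pics/ and viewed, at most 10 in all, crops included, and the job is handed in when it is done.

Besides the shell and the picture viewer there is one more tool, called after "Request:" in YAML: its name, and indented under it one key for each argument. play_rows: Moves the arm, as the interface text tells. Its arguments: {"type":"object","properties":{"increments":{"type":"array"},"newtons":{"type":"number"}},"required":["increments"]}

```bash
mkdir -p pics
cat > h.py <<'E'
import numpy as np, cv2
from rig import ctrl, camera
def pts(c):
    v,u=np.mgrid[0:480,0:640]; z=c["range_z"]
    p=np.stack([(u-c["cx"])/c["fx"]*z,(v-c["cy"])/c["fy"]*z,z],-1)
    return p@c["T"][:3,:3].T+c["T"][:3,3]
def save(n,im): cv2.imwrite("pics/"+n,im[:,:,::-1])
E
python3 - <<'E'
from h import *
a=camera("top");b=camera("scene")
np.savez("a.npz",**a);np.savez("b.npz",**b)
save("top.png",a["frame"]);save("scene.png",b["frame"])
s=ctrl.state();print(s);print(a["T"],b["T"],a["fx"],ctrl.grasp_offset)
E
```

```text
{'time_s': 0.1, 'q': array([-1.27601261,  0.39914369,  0.04503311,  1.53777556, -0.01870332,
        1.20687347, -0.05068994]), 'qvel': array([-0.00019676,  0.00037398,  0.00111643, -0.00206972,  0.00245528,
       -0.00140629,  0.0010586 ]), 'joint_efforts': array([ 3.91244233e-03, -4.76263046e+01,  1.37031008e+00, -2.54950064e+01,
        1.20934204e-02,  5.03625124e-03, -2.44249480e-05]), 'ee_pos': array([0.24915061, 0.59973374, 0.2303411 ]), 'orientation': array([-1.14753414e-04,  1.95561565e-01,  9.80691023e-01, -8.81871657e-04]), 'wrist_force': array([ 0.66420581,  0.65147085, -0.21078267]), 'wrist_torque': array([-0.02758886,  0.01142341,  0.02542332]), 'grasp_force': 0.0, 'opening': 0.08544283050010713}
[[ 0.02445023 -0.99039771  0.13606824  0.40642063]
 [-0.99968011 -0.0251032  -0.00308474 -0.05852864]
 [ 0.00647087 -0.13594929 -0.99069466  1.26100002]
 [ 0.          0.          0.          1.        ]] [[ 0.87093696  0.27896654 -0.40453242  0.97796811]
 [ 0.49134792 -0.48302037  0.72475413 -0.80248587]
 [ 0.00678475 -0.82998132 -0.55774992  0.70505795]
 [ 0.          0.          0.          1.        ]] 495.7950518665516 0.0187
```

View pics/top.png

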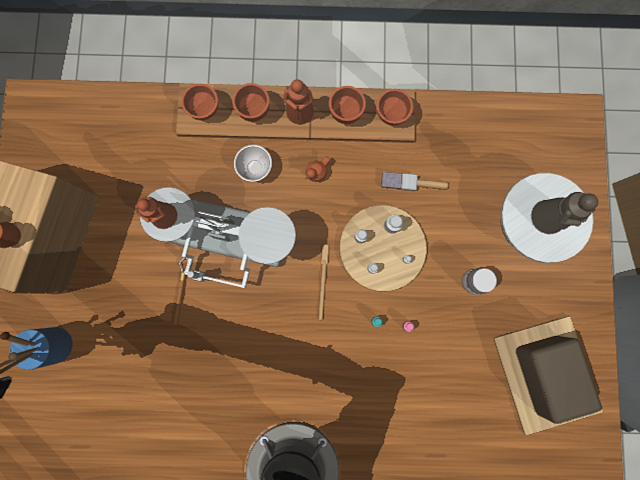

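View pics/scene.png

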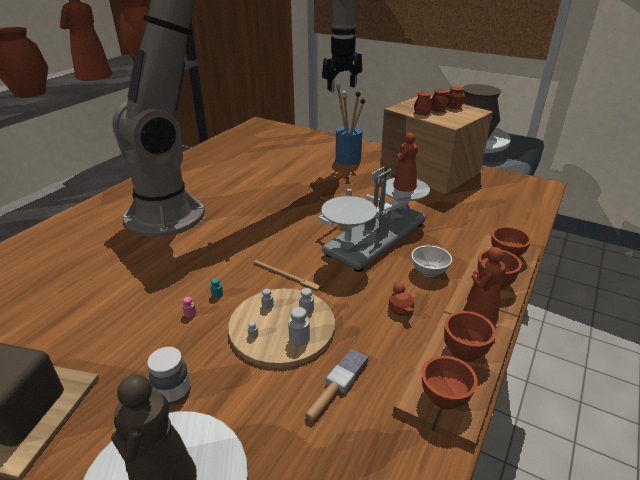

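The top view shows the balance with its left pan and figure at (160,213) and its empty right pan at (268,235). The poise bar runs from (185,265) to (245,283). The bat at (383,248) carries four steel weights: (395,224) is the largest, then (361,236), (374,268) and (407,260). The turquoise (377,321) and pink (409,326) ones are off the bat and are decoys.

Run:
```python
from h import *
a=dict(np.load("a.npz"));P=pts(a)
f=a["frame"]
# pan right: circle by height
z=P[:,:,2]
m=((abs(z-.1437)<.006)&(np.abs(np.mgrid[0:480,0:640][1]-268)<40)&(np.abs(np.mgrid[0:480,0:640][0]-235)<40)).astype(np.uint8)
cs=cv2.findContours(m,0,2)[0];c=max(cs,key=cv2.contourArea);q=P[m>0];
(x,y),r=cv2.minEnclosingCircle(q[:,:2].astype(np.float32));print("panR",x,y,r,np.median(q[:,2]))
# bat objects
U=np.mgrid[0:480,0:640]
for nm,(u,v) in dict(w500=(395,224),w200=(361,236),w100=(374,268),w50=(407,260)).items():
    w=(abs(U[1]-u)<16)&(abs(U[0]-v)<16)&(z>.022)&(z<.12); q=P[w]; 
    zt=np.percentile(q[:,2],98); k=q[q[:,2]>zt-.006]
    print(nm,len(q),"ztop",zt.round(4),"knob",k.mean(0).round(4),"bbox mid",((k.max(0)+k.min(0))/2).round(4), k.max(0)-k.min(0))
w=(abs(U[1]-383)<60)&(abs(U[0]-248)<60)&(abs(z-.015)<.004)
(x,y),r=cv2.minEnclosingCircle(P[w][:,:2].astype(np.float32));print("bat",x,y,r)
# front of balance
w=(U[1]>165)&(U[1]<260)&(U[0]>240)&(U[0]<300)&(z>.05)
crop=cv2.resize(f[180:310,120:310],None,fx=4,fy=4,interpolation=2); save("crop.png",crop)
cr=cv2.resize(f[200:290,335:435],None,fx=6,fy=6,interpolation=2); save("crop2.png",cr)
zz=z[240:295:3,170:260:4];print((zz*1000).astype(int))
```

```text
panR 0.5504896640777588 0.06890294700860977 0.06502198427915573 0.14439335155332111
w500 269 ztop 0.0909 knob [ 0.5992 -0.2326  0.0878] bbox mid [ 0.5993 -0.2324  0.0888] [0.02970323 0.02883492 0.00770347]
w200 140 ztop 0.0705 knob [ 0.568  -0.1529  0.0673] bbox mid [ 0.5675 -0.1527  0.0682] [0.0220937  0.01962514 0.00704637]
w100 88 ztop 0.0607 knob [ 0.4887 -0.185   0.0578] bbox mid [ 0.4885 -0.1849  0.059 ] [0.0170845  0.01722203 0.00826668]
w50 55 ztop 0.0494 knob [ 0.5131 -0.2698  0.0464] bbox mid [ 0.5134 -0.2696  0.0469] [0.01269405 0.01253844 0.00679295]
bat 0.582686722278595 -0.1812194287776947 0.15862193703651428
[[ 105   28   29   29   73   64   33   30   26   33   31   32   33   39
    62   34   33   28  142  145  145  143  141]
 [  -4   24   28   29   72   35   32   33   31   30   30   31   31   34
    35   32   29   32  146  141  146  144  147]
 [  -1    1    0    1   72   24   31   29   30   30   29   26   33   31
    33   31   33   28  144  140  143  142  145]
 [   1   -1   -5    0   72    3    0   18   29   29   30   35   28   29
    28   31   30   30  141  150  146 
[... 1111 characters left out ...]
6   -5    1   48   45   43    4   42   48    0    1
     0    0   -3   -1    0   52    0   -1   -1]
 [   2    1    2   11    1   -1   -1    3    0    0   -5    0   -1   48
    55    1    1   -1   57   50    0   -2    0]
 [   2    1    3    6    0   -1    0    0   -1   -1   -4    0   -6   -1
     4    2   53   55   59   -2   -2    0   -1]
 [  -1   -2    5    6    2 1261    2    0    1    2    2    0    1   -3
     0    1   -4   -1    0    0    0   -3    4]
 [   0    3    9    3    0    1    0   -1    0    0    0    2    2   -2
    -2   -3    0   -2    1   -3    0   -3    1]
 [   6    0   10    0   -3    1   -3    1   -1    0    0   -4   -2   -2
     0   -2   -1   -1    1    0    0    0    7]]
```

View pics/crop.png

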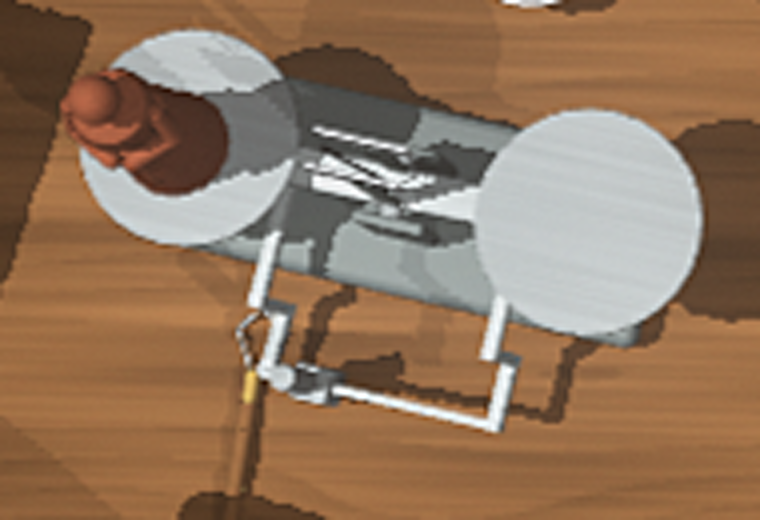

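View pics/crop2.png

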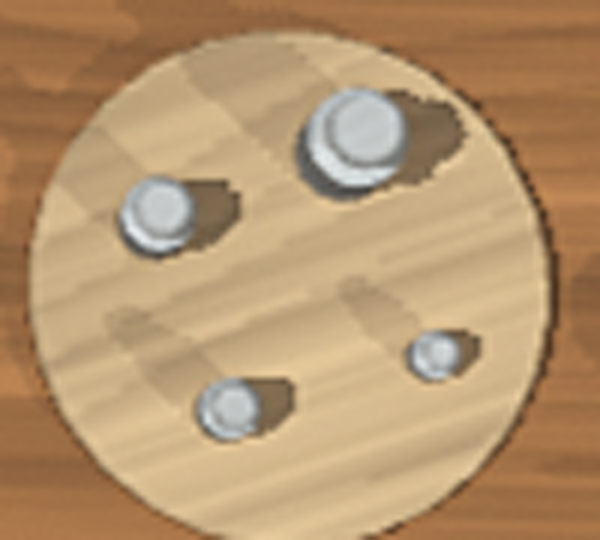

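The close crop shows the four steel weights on the bat at four distinct sizes, so the largest is 500, then 200, 100 and 50. The poise knob is near crop (283,376), which is top pixel (191,274). Next I'll get the poise, the balance yaw and the first moves.

```bash
cat >> h.py <<'E'
from scipy.spatial.transform import Rotation as R
def quat(s): q=s["orientation"]; return R.from_quat([q[1],q[2],q[3],q[0]])
def to(p,yaw=None):
    """shift in tool axes to world TCP p (current yaw), and turn to put tool y at yaw (deg)"""
    s=ctrl.state();r=quat(s);d=np.array(p)-s["ee_pos"]
    y=r.apply([0,1,0]);cur=np.degrees(np.arctan2(y[1],y[0]))
    print("t",round(s["time_s"],2),"pos",s["ee_pos"].round(4),"world d",d.round(4),"tool d",r.inv().apply(d).round(4),"yaw",cur.round(2),"rz",None if yaw is None else round(-(yaw-cur),2),"zaxis",r.apply([0,0,1]).round(4),"F",s["wrist_force"].round(3),"op",s["opening"].round(4))
def pans(c):
    P=pts(c);z=P[:,:,2];out=[]
    for cx,cy in ((.5505,.0689),(BL[0],BL[1])):
        w=(np.hypot(P[:,:,0]-cx,P[:,:,1]-cy)<.062)&(z>.09)&(z<.16); out.append(P[w])
    return out
BL=(.6,.31)
E
python3 - <<'E'
from h import *
a=dict(np.load("a.npz"));P=pts(a);z=P[:,:,2];U=np.mgrid[0:480,0:640]
w=(abs(U[1]-165)<40)&(abs(U[0]-215)<40)&(abs(z-.1063)<.006)
q=P[w];print("L",q.mean(0))
A=np.c_[2*q[:,:2],np.ones(len(q))]
(x,y),r=cv2.minEnclosingCircle(q[:,:2].astype(np.float32));print("panL",x,y,r,np.median(q[:,2]))
d=np.array([x-.5505,y-.0689]);yaw=np.degrees(np.arctan2(d[1],d[0]));print("yaw",yaw,np.hypot(*d))
w=(abs(U[1]-192)<7)&(abs(U[0]-275)<7)&(z>.055)&(z<.11)
q=P[w];k=q[q[:,2]>.083];print("knob",len(k),k.mean(0),((k.max(0)+k.min(0))/2),k.max(0)-k.min(0))
u=d/np.hypot(*d);mid=np.array([.5505,.0689])+d/2;b=np.c_[[u[1],-u[0]],u]
print("mid",mid,"knob in bal",(k.mean(0)[:2]-mid)@b)
to([.5675,-.1527,.14],78)
E
```

```text
L [0.59731732 0.29808033 0.10491077]
panL 0.5995780229568481 0.3100689649581909 0.06498687714338303 0.10481727970528976
yaw 78.49734399876915 0.24611201107698508
knob 38 [0.46035079 0.25059622 0.08817919] [0.46033861 0.25104738 0.08825027] [0.01437501 0.01484404 0.00780169]
mid [0.57503901 0.18948448] knob in bal [-0.12457126  0.03701397]Traceback (most recent call last):
  File "<stdin>", line 12, in <module>
  File "h.py", line 14, in to
    print("t",round(s["time_s"],2),"pos",s["ee_pos"].round(4),"world d",d.round(4),"tool d",r.inv().apply(d).round(4),"yaw",cur.round(2),"rz",None if yaw is None else round(-(yaw-cur),2),"zaxis",r.apply([0,0,1]).round(4),"F",s["wrist_force"].round(3),"op",s["opening"].round(4))
                                                                                                                                                                                                                                                                ^^^^^^^^^^^^^^^^^^
AttributeError: 'float' object has no attribute 'round'
```

Request:
play_rows:
  increments:
    - [0.8,[0,0,-0.01],[0,0,-5.5]]
    - [0.8,[0,0,-0.01],[0,0,-5.6]]
    - [0.8,[-0.029,-0.042,0],[0,0,0]]
    - [0.8,[-0.029,-0.042,0],[0,0,0]]
    - [0.8,[-0.029,-0.042,0],[0,0,0]]
    - [0.8,[-0.029,-0.042,0],[0,0,0]]
    - [0.8,[-0.029,-0.042,0],[0,0,0]]
    - [0.8,[-0.029,-0.042,0],[0,0,0]]
    - [0.8,[-0.029,-0.042,0],[0,0,0]]
    - [0.8,[-0.029,-0.042,0],[0,0,0]]
    - [0.8,[-0.029,-0.042,0],[0,0,0]]
    - [0.8,[-0.029,-0.042,0],[0,0,0]]

```text
time_s: 1.6
ee_pos: [0.4504, 0.1294, 0.2511]
orientation: [-0.0, 0.1, 0.995, 0.0]
wrist_force: [1.4, -0.3, 0.1]
opening: 0.0683
grasp_force: 0.0
```

```bash
sed -i 's/"op",s\["opening"\].round(4)/"op",round(s["opening"],4)/' h.py; python3 -c "
from h import *
to([.5678,-.1528,.14],78.5)"
```

```text
t 1.6 pos [0.4504 0.1294 0.2511] world d [ 0.1174 -0.2822 -0.1111] tool d [-0.1711 -0.2533  0.1111] yaw 78.55 rz 0.05 zaxis [-1.e-04  2.e-04 -1.e+00] F [ 1.432 -0.303  0.068] op 0.0683
```

Request:
play_rows:
  increments:
    - [0.6,[-0.028,-0.042,0],[0,0,0]]
    - [0.6,[-0.028,-0.042,0],[0,0,0]]
    - [0.6,[-0.028,-0.042,0.01],[0,0,0]]
    - [0.6,[-0.028,-0.042,0.03],[0,0,0]]
    - [0.6,[-0.028,-0.042,0.03],[0,0,0]]
    - [0.6,[-0.025,-0.035,0.03],[0,0,0]]
    - [0.6,[0,0,0.01],[0,0,0]]
    - [0.6,[0,0,0],[0,0,0]]

```text
time_s: 2.6
ee_pos: [0.5623, -0.1408, 0.1402]
orientation: [-0.001, 0.1, 0.995, 0.0]
wrist_force: [-0.6, 0.3, -0.5]
opening: 0.051
grasp_force: 0.0
```

Run:
```python
from h import *
to([.5678,-.1528,.030],78.5)
c=camera("wrist");P=pts(c);z=P[:,:,2]
for n,(x,y,h) in dict(w200=(.5678,-.1528,.067),w500=(.5993,-.2325,.087)).items():
    w=(np.hypot(P[:,:,0]-x,P[:,:,1]-y)<.025)&(abs(z-h)<.005);q=P[w]
    if len(q): print(n,len(q),((q.max(0)+q.min(0))/2).round(4),(q.max(0)-q.min(0)).round(4))
save("w1.png",c["frame"])
```

```text
t 2.6 pos [ 0.5623 -0.1408  0.1402] world d [ 0.0055 -0.012  -0.1102] tool d [-0.0081 -0.0108  0.1102] yaw 78.56 rz 0.06 zaxis [-0.0027  0.0013 -1.    ] F [-0.597  0.318 -0.477] op 0.051
w200 1418 [ 0.5684 -0.153   0.0651] [0.0233 0.023  0.0063]
w500 774 [ 0.5915 -0.2343  0.0849] [0.0135 0.026  0.0058]
```

View pics/w1.png

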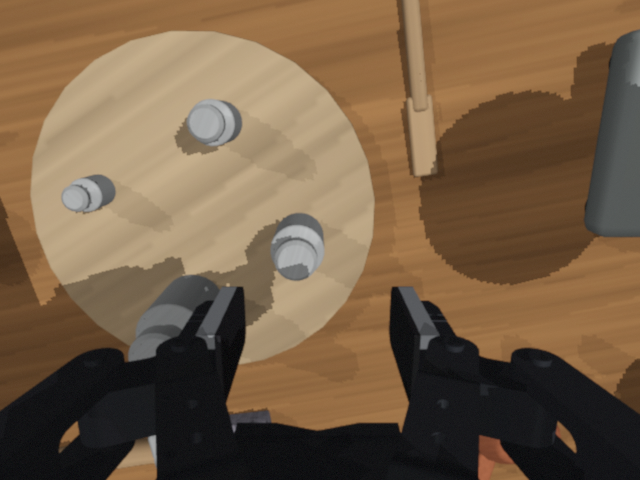

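The wrist view shows the 200 g knob at (298,258), between the jaws' lines. The 500 is at (180,320), the 100 at (212,122) and the 50 at (85,195). The 200 measures (0.5684, -0.153).

Request:
play_rows:
  increments:
    - [0.6,[-0.009,-0.0112,0.0],[0,0,0]]
    - [0.6,[0,0,0.02],[0,0,0]]
    - [0.6,[0,0,0.02],[0,0,0]]
    - [0.6,[0,0,0.02],[0,0,0]]
    - [0.6,[0,0,0.02],[0,0,0]]
    - [0.6,[0,0,0.015],[0,0,0]]
    - [0.6,[0,0,0.01],[0,0,0]]
    - [0.6,[0,0,0.005],[0,0,0]]
    - [0.6,[0,0,0],[0,0,0]]
  newtons: 30

```text
time_s: 3.78
ee_pos: [0.5699, -0.1547, 0.0312]
orientation: [0.0, 0.1, 0.995, 0.0]
wrist_force: [-0.1, 0.2, -0.4]
opening: 0.0511
grasp_force: 0.0
```

```bash
python3 -c "
from h import *
to([.5684,-.153,.030],78.5)"
```

```text
t 3.77 pos [ 0.5699 -0.1547  0.0312] world d [-0.0015  0.0017 -0.0012] tool d [0.0018 0.0013 0.0012] yaw 78.54 rz 0.04 zaxis [ 0.e+00  1.e-04 -1.e+00] F [-0.11   0.176 -0.372] op 0.0511
```

Request:
play_rows:
  increments:
    - [0.55,[0.0018,0.0015,0.001],[0,0,0]]
    - [0.3,[0,0,0],[0,0,0]]
    - [0.3,[0,0,0],[0,0,0]]
    - [0.3,[0,0,0],[0,0,0]]
    - [0.3,[0,0,0],[0,0,0]]
  newtons: 30

```text
time_s: 4.4
ee_pos: [0.5687, -0.1527, 0.0308]
orientation: [0.0, 0.1, 0.995, 0.0]
wrist_force: [-0.7, 0.4, 6.4]
opening: 0.0298
grasp_force: 30.1
```

Request:
play_rows:
  increments:
    - [0.3,[0,0,-0.005],[0,0,0]]
    - [0.3,[0,0,-0.025],[0,0,0]]
    - [0.3,[0,0,-0.04],[0,0,0]]
    - [0.3,[0,0,-0.045],[0,0,0]]
    - [0.3,[0,0,-0.04],[0,0,0]]
    - [0.3,[0.005,0.035,-0.005],[0,0,0]]
    - [0.3,[0.007,0.045,0],[0,0,0]]
    - [0.3,[0.008,0.045,0],[0,0,0]]
    - [0.3,[0.008,0.045,0],[0,0,0]]
    - [0.3,[0.006,0.035,0],[0,0,0]]
    - [0.3,[0,0.009,0],[0,0,0]]
    - [0.3,[0,0,0],[0,0,0]]

```text
time_s: 5.9
ee_pos: [0.5773, 0.0634, 0.1898]
orientation: [-0.0, 0.1, 0.995, -0.0]
wrist_force: [-0.6, -0.4, -1.9]
opening: 0.03
grasp_force: 30.0
```

Request:
play_rows:
  increments:
    - [0.3,[0,0,0],[0,0,0]]
    - [0.3,[0,0,0],[0,0,0]]

```text
time_s: 6.15
ee_pos: [0.5775, 0.0618, 0.1904]
orientation: [0.0, 0.101, 0.995, -0.0]
wrist_force: [0.2, -0.7, -2.0]
opening: 0.0299
grasp_force: 30.0
```

Run:
```python
from h import *
to([.578,.0633,.18],78.5)
for i in range(3):
    c=camera("wrist"); print(ctrl.state()["wrist_force"].round(3))
c=camera("top")
a,b=pans(c);print(np.median(a[:,2]),np.median(b[:,2]))
```

```text
t 6.15 pos [0.5775 0.0618 0.1904] world d [ 0.0005  0.0015 -0.0104] tool d [-0.0002  0.0016  0.0104] yaw 78.38 rz -0.12 zaxis [ 1.e-04 -5.e-04 -1.e+00] F [ 0.181 -0.672 -2.013] op 0.0299
[ 0.245  0.045 -0.964]
[ 0.393  0.886 -2.441]
[ 0.367  0.641 -1.595]
0.14452306629691747 0.10524729122749399
```

Request:
play_rows:
  increments:
    - [0.3,[0,0.001,0.008],[0,0,0]]
    - [0.3,[0,0,0.008],[0,0,0]]
    - [0.3,[0,0,0.006],[0,0,0]]
    - [0.3,[0,0,0.003],[0,0,0]]
    - [0.3,[0,0,0.003],[0,0,0]]
    - [0.3,[0,0,0.0025],[0,0,0]]
    - [0.3,[0,0,0.0025],[0,0,0]]
    - [0.3,[0,0,0.0025],[0,0,0]]
    - [0.3,[0,0,0.0025],[0,0,0]]
    - [0.3,[0,0,0.0025],[0,0,0]]
    - [0.3,[0,0,0.0025],[0,0,0]]
    - [0.3,[0,0,0.0025],[0,0,0]]

```text
time_s: 7.85
ee_pos: [0.5781, 0.0646, 0.1448]
orientation: [0.0, 0.1, 0.995, 0.0]
wrist_force: [0.7, -2.7, 2.8]
opening: 0.0301
grasp_force: 30.2
```

Request:
play_rows:
  increments:
    - [0.3,[0,0,0.0025],[0,0,0]]
    - [0.3,[0,0,0],[0,0,0]]
    - [0.3,[0,0,0],[0,0,0]]
    - [0.3,[0,0,0],[0,0,0]]
    - [0.3,[0,0,0],[0,0,0]]

```text
time_s: 8.48
ee_pos: [0.5779, 0.0648, 0.1424]
orientation: [0.0, 0.1, 0.995, 0.0]
wrist_force: [0.3, -0.1, 1.2]
opening: 0.0299
grasp_force: 30.2
```

Run:
```python
from h import *
to([.578,.0633,.141],78.5)
F=[]
for i in range(16):
    c=camera("top"); F.append(ctrl.state()["wrist_force"][2])
F=np.array(F);print(F.round(2),F.mean(),F.std()/4)
a,b=pans(c);print(np.median(a[:,2]),np.median(b[:,2]))
```

```text
t 8.47 pos [0.5779 0.0648 0.1424] world d [ 0.0001 -0.0015 -0.0014] tool d [-0.0004 -0.0015  0.0014] yaw 78.54 rz 0.04 zaxis [ 5.e-04  2.e-04 -1.e+00] F [ 0.301 -0.135  1.159] op 0.0299
[1.85 2.48 1.76 1.44 1.26 1.48 1.77 1.19 1.27 1.47 1.62 1.15 0.94 1.05
 2.16 1.91] 1.5492917995062807 0.10205584743134077
0.12622236834049294 0.12334165611913561
```

Request:
play_rows:
  increments:
    - [0.3,[0,0,-0.0025],[0,0,0]]
    - [0.3,[0,0,-0.0025],[0,0,0]]
    - [0.3,[0,0,-0.0025],[0,0,0]]
    - [0.3,[0,0,-0.0025],[0,0,0]]
    - [0.3,[0,0,-0.0025],[0,0,0]]
    - [0.3,[0,0,-0.0025],[0,0,0]]
    - [0.3,[0,0,-0.0017],[0,0,0]]
    - [0.3,[0,0,0],[0,0,0]]
    - [0.3,[0,0,0],[0,0,0]]

```text
time_s: 10.4
ee_pos: [0.5775, 0.0648, 0.1588]
orientation: [-0.0, 0.1, 0.995, 0.0]
wrist_force: [0.3, 0.9, 0.8]
opening: 0.0297
grasp_force: 30.3
```

Run:
```python
from h import *
to([.578,.0643,.1595],78.5)
F=[]
for i in range(4):
    c=camera("top"); F.append(ctrl.state()["wrist_force"][2])
print(np.round(F,2))
a,b=pans(c);print(np.median(a[:,2]),np.median(b[:,2]))
```

```text
t 10.4 pos [0.5775 0.0648 0.1588] world d [ 0.0005 -0.0005  0.0007] tool d [-0.0006 -0.0003 -0.0007] yaw 78.54 rz 0.04 zaxis [-5.e-04  2.e-04 -1.e+00] F [0.294 0.906 0.802] op 0.0297
[1.32 1.26 0.81 0.95]
0.14279546006157995 0.10692183666426103
```

Request:
play_rows:
  increments:
    - [0.3,[0,0,-0.0015],[0,0,0]]
    - [0.3,[0,0,0],[0,0,0]]
    - [0.35,[0,0,0],[0,0,0]]
    - [0.38,[0,0,0],[0,0,0]]
    - [0.42,[0,0,0],[0,0,0]]
    - [0.48,[0,0,0],[0,0,0]]
    - [0.54,[0,0,0],[0,0,0]]
    - [0.54,[0,0,0],[0,0,0]]
    - [0.54,[0,0,-0.015],[0,0,0]]
    - [0.54,[0,0,-0.025],[0,0,0]]
    - [0.54,[0,0,-0.025],[0,0,0]]
    - [0.54,[0,0,-0.005],[0,0,0]]

```text
time_s: 12.1
ee_pos: [0.5792, 0.0647, 0.2332]
orientation: [0.002, 0.1, 0.995, 0.001]
wrist_force: [-0.7, 0.1, -0.8]
opening: 0.0463
grasp_force: 0.0
```

Run:
```python
from h import *
c=camera("top");P=pts(c);z=P[:,:,2]
to([.4887,-.185,.14],78.5)
w=(np.hypot(P[:,:,0]-.578,P[:,:,1]-.064)<.03)&(z>.155)&(z<.21);q=P[w];print(len(q),q.mean(0),q.max(0))
a,b=pans(c);print(np.median(a[:,2]),np.median(b[:,2]))
save("t2.png",cv2.resize(c["frame"][150:330,120:440],None,fx=2.4,fy=2.4,interpolation=2))
```

```text
t 12.15 pos [0.5788 0.0647 0.2326] world d [-0.0901 -0.2497 -0.0926] tool d [ 0.0389 -0.2628  0.092 ] yaw 78.54 rz 0.04 zaxis [ 0.0034  0.0011 -1.    ] F [ 0.061 -0.314  0.052] op 0.0461
62 [0.56765168 0.05862074 0.17974506] [0.57522671 0.07067185 0.19895188]
0.14377134153304416 0.10596974485368649
```

View pics/t2.png

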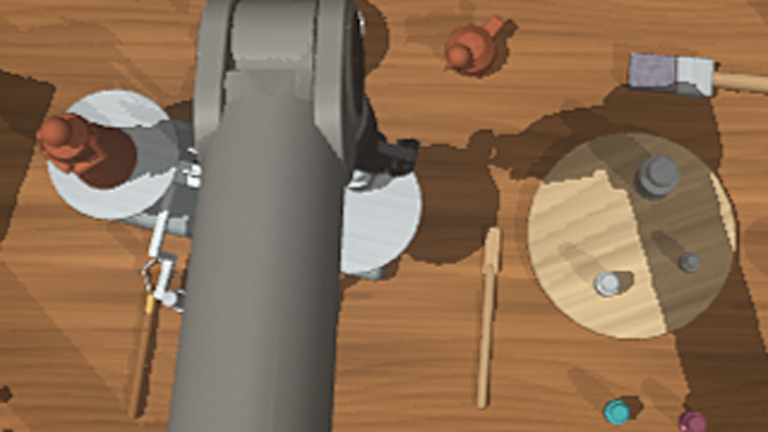

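The 200 g stands on the pan, partly hidden by the arm at (365,180). The left pan is still down. The 100 g is at (607,284) on the bat. Going for it now.

Request:
play_rows:
  increments:
    - [0.5,[0.005,-0.035,0],[0,0,0]]
    - [0.5,[0.006,-0.045,0],[0,0,0]]
    - [0.5,[0.007,-0.045,0.0],[0,0,0]]
    - [0.5,[0.007,-0.045,0.025],[0,0,0]]
    - [0.5,[0.007,-0.045,0.035],[0,0,0]]
    - [0.5,[0.005,-0.035,0.03],[0,0,0]]
    - [0.5,[0.001,-0.01,0.005],[0,0,0]]
    - [0.5,[0,0,0],[0,0,0]]

```text
time_s: 13.15
ee_pos: [0.4889, -0.1825, 0.1354]
orientation: [-0.0, 0.1, 0.995, 0.0]
wrist_force: [0.4, 0.5, 0.5]
opening: 0.0429
grasp_force: 0.0
```

Run:
```python
from h import *
c=camera("wrist");P=pts(c);z=P[:,:,2]
w=(np.hypot(P[:,:,0]-.4887,P[:,:,1]+.185)<.025)&(abs(z-.057)<.005);q=P[w];m=(q.max(0)+q.min(0))/2
print(len(q),m.round(4),(q.max(0)-q.min(0)).round(4))
to([m[0],m[1],.028],78.5)
```

```text
947 [ 0.4892 -0.1841  0.0549] [0.0189 0.0187 0.0055]
t 13.2 pos [ 0.4899 -0.1816  0.136 ] world d [-0.0007 -0.0025 -0.108 ] tool d [ 0.0003 -0.0027  0.108 ] yaw 78.61 rz 0.11 zaxis [ 1.1e-03  6.0e-04 -1.0e+00] F [-0.919 -0.459  1.655] op 0.0425
```

Request:
play_rows:
  increments:
    - [0.5,[0.0,-0.002,0.015],[0,0,0]]
    - [0.5,[0,0,0.025],[0,0,0]]
    - [0.5,[0,0,0.025],[0,0,0]]
    - [0.5,[0,0,0.02],[0,0,0]]
    - [0.5,[0,0,0.012],[0,0,0]]
    - [0.5,[0,0,0.008],[0,0,0]]
    - [0.5,[0,0,0.002],[0,0,0]]
    - [0.5,[0,0,0],[0,0,0]]
    - [0.5,[0,0,0],[0,0,0]]

```text
time_s: 14.32
ee_pos: [0.4889, -0.1847, 0.029]
orientation: [0.001, 0.1, 0.995, 0.0]
wrist_force: [-0.5, -0.5, -0.5]
opening: 0.0426
grasp_force: 0.0
```

```bash
python3 -c "
from h import *
to([.4892,-.1841,.028],78.5)"
```

```text
t 14.32 pos [ 0.4889 -0.1847  0.029 ] world d [ 0.0003  0.0006 -0.001 ] tool d [-0.0002  0.0006  0.001 ] yaw 78.54 rz 0.04 zaxis [ 1.2e-03 -1.0e-04 -1.0e+00] F [-0.456 -0.458 -0.508] op 0.0426
```

Request:
play_rows:
  increments:
    - [0.35,[0,0.0005,0.0005],[0,0,0]]
    - [0.22,[0,0,0],[0,0,0]]
    - [0.22,[0,0,0],[0,0,0]]
    - [0.22,[0,0,0],[0,0,0]]
    - [0.22,[0,0,-0.005],[0,0,0]]
    - [0.22,[0,0,-0.025],[0,0,0]]
    - [0.22,[0,0,-0.04],[0,0,0]]
    - [0.22,[0,0,-0.045],[0,0,0]]
    - [0.22,[0,0,-0.035],[0,0,0]]
    - [0.22,[0.002,0.03,-0.01],[0,0,0]]
    - [0.22,[0.003,0.045,0],[0,0,0]]
    - [0.22,[0.003,0.045,0],[0,0,0]]
  newtons: 30

```text
time_s: 15.82
ee_pos: [0.5043, -0.0639, 0.188]
orientation: [0.0, 0.1, 0.995, 0.0]
wrist_force: [0.3, 0.2, -0.7]
opening: 0.0237
grasp_force: 29.6
```

Request:
play_rows:
  increments:
    - [0.22,[0.003,0.045,0],[0,0,0]]
    - [0.22,[0.003,0.045,0],[0,0,0]]
    - [0.22,[0.003,0.035,0],[0,0,0]]
    - [0.22,[0.003,0.015,0],[0,0,0]]
    - [0.22,[0,0,0],[0,0,0]]
    - [0.22,[0,0,0],[0,0,0]]

```text
time_s: 16.58
ee_pos: [0.5204, 0.0725, 0.1879]
orientation: [-0.0, 0.101, 0.995, -0.0]
wrist_force: [0.1, -0.7, -1.4]
opening: 0.0238
grasp_force: 29.6
```

Run:
```python
from h import *
to([.5211,.0749,.165],78.5)
F=[]
for i in range(4):
    c=camera("wrist"); F.append(ctrl.state()["wrist_force"][2])
print(np.round(F,2))
P=pts(c);z=P[:,:,2]
w=(np.hypot(P[:,:,0]-.55,P[:,:,1]-.069)<.06)&(abs(z-.144)<.006);print("pan",w.sum(),np.median(z[w]))
w=(np.hypot(P[:,:,0]-.578,P[:,:,1]-.064)<.03)&(z>.188)&(z<.205);print("w200",P[w].mean(0))
```

```text
t 16.57 pos [0.5204 0.0725 0.1879] world d [ 0.0007  0.0024 -0.0229] tool d [-0.0002  0.0025  0.0229] yaw 78.38 rz -0.12 zaxis [-2.e-04 -1.e-03 -1.e+00] F [ 0.094 -0.731 -1.374] op 0.0238
[-1.16 -0.87 -0.86 -0.41]
pan 21021 0.14337943022625266
w200 [0.5670165  0.06620831 0.19095327]
```

Request:
play_rows:
  increments:
    - [0.22,[0,0.002,0.008],[0,0,0]]
    - [0.22,[0,0,0.008],[0,0,0]]
    - [0.22,[0,0,0.004],[0,0,0]]
    - [0.22,[0,0,0.003],[0,0,0]]
    - [0.22,[0,0,0.003],[0,0,0]]
    - [0.22,[0,0,0.0025],[0,0,0]]
    - [0.22,[0,0,0.0025],[0,0,0]]
    - [0.22,[0,0,0],[0,0,0]]
    - [0.22,[0,0,0],[0,0,0]]

```text
time_s: 17.9
ee_pos: [0.521, 0.0767, 0.1572]
orientation: [0.0, 0.1, 0.995, 0.0]
wrist_force: [-0.3, -0.4, 0.8]
opening: 0.0233
grasp_force: 29.7
```

Run:
```python
from h import *
F=[]
for i in range(6):
    c=camera("top"); F.append(ctrl.state()["wrist_force"][2])
print(np.round(F,2),np.mean(F))
to([.5211,.0749,.157],78.5)
a,b=pans(c);print(np.median(a[:,2]),np.median(b[:,2]))
```

```text
[ 0.37 -0.15 -0.04  0.77  0.4  -0.53] 0.13651886624933002
t 18.2 pos [0.521  0.0767 0.1571] world d [ 0.0001 -0.0018 -0.0001] tool d [-0.0004 -0.0017  0.0001] yaw 78.54 rz 0.04 zaxis [ 2.e-04  2.e-04 -1.e+00] F [-1.055 -0.529 -0.525] op 0.0236
0.14354255207013078 0.10637894997511677
```

Request:
play_rows:
  increments:
    - [0.26,[0,0,0],[0,0,0]]
    - [0.29,[0,0,0],[0,0,0]]
    - [0.32,[0,0,0],[0,0,0]]
    - [0.36,[0,0,0],[0,0,0]]
    - [0.42,[0,0,0],[0,0,0]]
    - [0.48,[0,0,0],[0,0,0]]
    - [0.48,[0,0,-0.01],[0,0,0]]
    - [0.48,[0,0,-0.025],[0,0,0]]
    - [0.48,[0,0,-0.025],[0,0,0]]
    - [0.48,[0,0,-0.01],[0,0,0]]

```text
time_s: 19.45
ee_pos: [0.522, 0.0768, 0.229]
orientation: [0.002, 0.1, 0.995, 0.001]
wrist_force: [0.3, 0.4, -0.8]
opening: 0.0412
grasp_force: 0.0
```

Run:
```python
from h import *
c=camera("top")
to([.4603,.2506,.22],78.5)
a,b=pans(c);print(np.median(a[:,2]),np.median(b[:,2]))
c=camera("wrist");P=pts(c);z=P[:,:,2]
for x,y,h in ((.578,.064,.195),(.521,.076,.185)):
    w=(np.hypot(P[:,:,0]-x,P[:,:,1]-y)<.03)&(abs(z-h)<.008);print(w.sum(),P[w].mean(0).round(4) if w.any() else 0)
```

```text
t 19.5 pos [0.5222 0.0769 0.2295] world d [-0.0619  0.1737 -0.0095] tool d [0.0953 0.1579 0.0095] yaw 78.53 rz 0.03 zaxis [ 0.0038  0.0015 -1.    ] F [0.668 0.443 0.636] op 0.0413
0.1434241876455422 0.10636456048424725
1868 [0.5751 0.0652 0.1939]
1342 [0.5206 0.0774 0.1843]
```

Request:
play_rows:
  increments:
    - [0.48,[0.035,0.01,0],[0,0,0]]
    - [0.4,[0.03,0.03,0],[0,0,0]]
    - [0.33,[0.02,0.04,0],[0,0,0]]
    - [0.33,[0.01,0.04,0],[0,0,0]]
    - [0.33,[0,0.03,0.02],[0,0,0]]
    - [0.33,[0,0.008,0.03],[0,0,0]]
    - [0.33,[0,0,0.02],[0,0,0]]
    - [0.33,[0,0,0],[0,0,0]]
    - [0.33,[0,0,0],[0,0,0]]

```text
time_s: 20.68
ee_pos: [0.4595, 0.2503, 0.1573]
orientation: [0.0, 0.1, 0.995, 0.0]
wrist_force: [0.3, 1.3, 1.3]
opening: 0.0281
grasp_force: 0.0
```

Run:
```python
from h import *
c=camera("wrist");P=pts(c);z=P[:,:,2]
w=(np.hypot(P[:,:,0]-.4603,P[:,:,1]-.2506)<.02)&(abs(z-.089)<.005);q=P[w];m=(q.max(0)+q.min(0))/2
print(len(q),m.round(4),(q.max(0)-q.min(0)).round(4))
to([m[0],m[1],.077],78.5)
c=camera("top");a,b=pans(c);print(len(a),np.median(a[:,2]),len(b),np.median(b[:,2]))
```

```text
733 [0.4598 0.2517 0.0877] [0.0155 0.0158 0.0073]
t 20.73 pos [0.4598 0.2505 0.1577] world d [-0.      0.0013 -0.0807] tool d [0.0004 0.0012 0.0807] yaw 78.51 rz 0.01 zaxis [ 1.1e-03  9.0e-04 -1.0e+00] F [ 1.188 -0.716  0.311] op 0.0285
2042 0.1433801033586568 1621 0.10632794405530754
```

Request:
play_rows:
  increments:
    - [0.33,[0,0.0012,0.02],[0,0,0]]
    - [0.33,[0,0,0.025],[0,0,0]]
    - [0.33,[0,0,0.02],[0,0,0]]
    - [0.33,[0,0,0.01],[0,0,0]]
    - [0.33,[0,0,0.005],[0,0,0]]
    - [0.33,[0,0,0],[0,0,0]]
    - [0.33,[0,-0.003,0],[0,0,0]]
    - [0.33,[0,-0.003,0],[0,0,0]]
    - [0.33,[0,-0.004,0],[0,0,0]]
    - [0.33,[0,-0.004,0],[0,0,0]]
    - [0.33,[0,-0.004,0],[0,0,0]]
    - [0.33,[0,-0.004,0],[0,0,0]]

```text
time_s: 22.28
ee_pos: [0.4556, 0.2302, 0.0774]
orientation: [0.0, 0.1, 0.995, 0.001]
wrist_force: [0.9, 2.8, 2.3]
opening: 0.0284
grasp_force: 1.6
```

Request:
play_rows:
  increments:
    - [0.33,[0,-0.004,0],[0,0,0]]
    - [0.33,[0,-0.002,0],[0,0,0]]
    - [0.33,[0,0,0],[0,0,0]]
    - [0.33,[0,0.006,0],[0,0,0]]
    - [0.33,[0,0,0],[0,0,0]]
    - [0.33,[0,0,0],[0,0,0]]
    - [0.33,[0,0,0],[0,0,0]]
    - [0.33,[0,0,0],[0,0,0]]

```text
time_s: 23.28
ee_pos: [0.455, 0.2298, 0.077]
orientation: [-0.0, 0.1, 0.995, -0.0]
wrist_force: [-1.0, -0.2, 0.8]
opening: 0.0283
grasp_force: 0.0
```

Run:
```python
from h import *
to([.46,.2506,.077],78.5)
c=camera("top");a,b=pans(c);print(len(a),np.median(a[:,2]),len(b),np.median(b[:,2]))
c=camera("wrist");P=pts(c);z=P[:,:,2]
u=np.array([.199,.98]);n=np.array([.98,-.199]);k=P[:,:,:2]-np.array([.4598,.2517])
w=(abs(k@n)<.012)&(abs(k@u+.03)<.045)&(abs(z-.092)<.007);print(w.sum(),(k[w]@u).min(),(k[w]@u).max(),z[w].mean())
```

```text
t 23.27 pos [0.455  0.2298 0.077 ] world d [0.005  0.0208 0.    ] tool d [-0.0007  0.0213 -0.0001] yaw 78.53 rz 0.03 zaxis [-2.e-04 -2.e-04 -1.e+00] F [-1.011 -0.177  0.829] op 0.0283
2043 0.14338036520793285 1585 0.1063998779082378
3891 -0.04950679506227237 0.0060778654009504916 0.0917519265902714
```

Request:
play_rows:
  increments:
    - [0.33,[0,-0.006,0],[0,0,0]]
    - [0.33,[0,-0.004,0],[0,0,0]]
    - [0.33,[0,-0.004,0],[0,0,0]]
    - [0.33,[0,-0.004,0],[0,0,0]]
    - [0.33,[0,-0.002,0],[0,0,0]]
    - [0.33,[0,0,0],[0,0,0]]
    - [0.33,[0,0.006,0],[0,0,0]]
    - [0.33,[0,0,0],[0,0,0]]
    - [0.33,[0,0,0],[0,0,0]]
    - [0.33,[0,0,0],[0,0,0]]
    - [0.33,[0,0,0],[0,0,0]]
    - [0.33,[0,0,0],[0,0,0]]

```text
time_s: 24.88
ee_pos: [0.4523, 0.2162, 0.077]
orientation: [0.0, 0.1, 0.995, 0.0]
wrist_force: [0.3, 0.2, -0.8]
opening: 0.028
grasp_force: 0.0
```

Run:
```python
from h import *
to([.46,.2506,.077],78.5)
for i in range(3):
    c=camera("top");a,b=pans(c);print(len(a),np.median(a[:,2]),len(b),np.median(b[:,2]))
```

```text
t 24.88 pos [0.4523 0.2162 0.077 ] world d [ 0.0077  0.0344 -0.    ] tool d [-0.0007  0.0352  0.    ] yaw 78.54 rz 0.04 zaxis [ 0.  0. -1.] F [ 0.346  0.243 -0.811] op 0.028
2030 0.13952840640420194 1612 0.10995006582470845
2030 0.13956834368047644 1615 0.11007718795161647
2035 0.13946718133106661 1611 0.11022280550742058
```

Request:
play_rows:
  increments:
    - [0.33,[0,-0.006,0],[0,0,0]]
    - [0.33,[0,-0.004,0],[0,0,0]]
    - [0.33,[0,-0.004,0],[0,0,0]]
    - [0.33,[0,-0.004,0],[0,0,0]]
    - [0.33,[0,-0.003,0],[0,0,0]]
    - [0.33,[0,-0.001,0],[0,0,0]]
    - [0.33,[0,0,0],[0,0,0]]
    - [0.33,[0,0.003,0],[0,0,0]]
    - [0.33,[0,0.003,0],[0,0,0]]
    - [0.33,[0,0,0],[0,0,0]]
    - [0.33,[0,0,0],[0,0,0]]
    - [0.33,[0,0,0],[0,0,0]]

```text
time_s: 26.52
ee_pos: [0.4491, 0.2004, 0.0769]
orientation: [-0.0, 0.1, 0.995, -0.0]
wrist_force: [0.3, 0.4, -0.4]
opening: 0.0283
grasp_force: 0.0
```

Request:
play_rows:
  increments:
    - [0.33,[0,0,0],[0,0,0]]
    - [0.33,[0,0,0],[0,0,0]]
    - [0.33,[0,0,0],[0,0,0]]
    - [0.33,[0,0,0],[0,0,0]]
    - [0.33,[0,0,0],[0,0,0]]
    - [0.33,[0,0,0],[0,0,0]]

```text
time_s: 27.28
ee_pos: [0.4492, 0.2006, 0.077]
orientation: [-0.0, 0.1, 0.995, 0.0]
wrist_force: [0.2, -0.4, 0.5]
opening: 0.0282
grasp_force: 0.0
```

Run:
```python
from h import *
to([.46,.2506,.077],78.5)
for i in range(5):
    c=camera("top");a,b=pans(c);print(len(a),np.median(a[:,2]),len(b),np.median(b[:,2]),np.median(a[:,2])-np.median(b[:,2]))
c=camera("wrist");P=pts(c);z=P[:,:,2]
u=np.array([.199,.98]);n=np.array([.98,-.199]);k=P[:,:,:2]-np.array([.4598,.2517])
w=(abs(k@n)<.012)&(abs(k@u+.05)<.02)&(abs(z-.096)<.006);print(w.sum(),np.median(k[w]@u),z[w].mean())
```

```text
t 27.27 pos [0.4492 0.2006 0.077 ] world d [ 0.0108  0.05   -0.    ] tool d [-0.0007  0.0511  0.    ] yaw 78.54 rz 0.04 zaxis [-0.e+00  1.e-04 -1.e+00] F [ 0.184 -0.443  0.463] op 0.0282
2053 0.12671779898780566 1604 0.12268017583989665 0.0040376231479090086
2057 0.12688922310262662 1607 0.12264173204209916 0.004247491060527464
2065 0.12690451448583828 1611 0.1226681082181762 0.004236406267662085
2056 0.1269584318459699 1593 0.122601156864802 0.004357274981167891
2049 0.1268662621687493 1606 0.12264027933799304 0.004225982830756259
2975 -0.05105581146432007 0.09488982099679799
```

Request:
play_rows:
  increments:
    - [0.33,[0,-0.004,0],[0,0,0]]
    - [0.33,[0,-0.002,0],[0,0,0]]
    - [0.33,[0,-0.0015,0],[0,0,0]]
    - [0.33,[0,-0.0012,0],[0,0,0]]
    - [0.33,[0,0,0],[0,0,0]]
    - [0.33,[0,0,0],[0,0,0]]
    - [0.33,[0,0.003,0],[0,0,0]]
    - [0.33,[0,0.003,0],[0,0,0]]
    - [0.33,[0,0,0],[0,0,0]]
    - [0.33,[0,0,0],[0,0,0]]
    - [0.33,[0,0,0],[0,0,0]]
    - [0.33,[0,0,0],[0,0,0]]

```text
time_s: 29.08
ee_pos: [0.4486, 0.1979, 0.077]
orientation: [-0.0, 0.1, 0.995, 0.0]
wrist_force: [0.6, 0.7, 0.0]
opening: 0.0286
grasp_force: 0.0
```

Request:
play_rows:
  increments:
    - [0.33,[0,0,0],[0,0,0]]
    - [0.33,[0,0,0],[0,0,0]]
    - [0.33,[0,0,0],[0,0,0]]
    - [0.33,[0,0,0],[0,0,0]]
    - [0.33,[0,0,0],[0,0,0]]
    - [0.33,[0,0,0],[0,0,0]]

```text
time_s: 29.82
ee_pos: [0.4486, 0.198, 0.077]
orientation: [0.0, 0.1, 0.995, 0.0]
wrist_force: [-0.3, 1.2, 0.2]
opening: 0.0283
grasp_force: 0.0
```

Run:
```python
from h import *
to([.46,.2506,.077],78.5)
for i in range(4):
    c=camera("top");a,b=pans(c);print(np.median(a[:,2]),np.median(b[:,2]),np.median(a[:,2])-np.median(b[:,2]))
c=camera("scene");save("s2.png",cv2.resize(c["frame"][150:270,310:440],None,fx=5,fy=5,interpolation=2))
```

```text
t 29.82 pos [0.4486 0.198  0.077 ] world d [ 0.0114  0.0526 -0.    ] tool d [-0.0007  0.0538  0.    ] yaw 78.54 rz 0.04 zaxis [ 0.e+00  1.e-04 -1.e+00] F [-0.258  1.202  0.176] op 0.0283
0.12510135166794978 0.12447635588101935 0.0006249957869304268
0.12507418862680575 0.12432947284003815 0.0007447157867676024
0.12503408163817886 0.1244228619481077 0.0006112196900711631
0.1250984578002864 0.12445106820586449 0.0006473895944218988
```

View pics/s2.png

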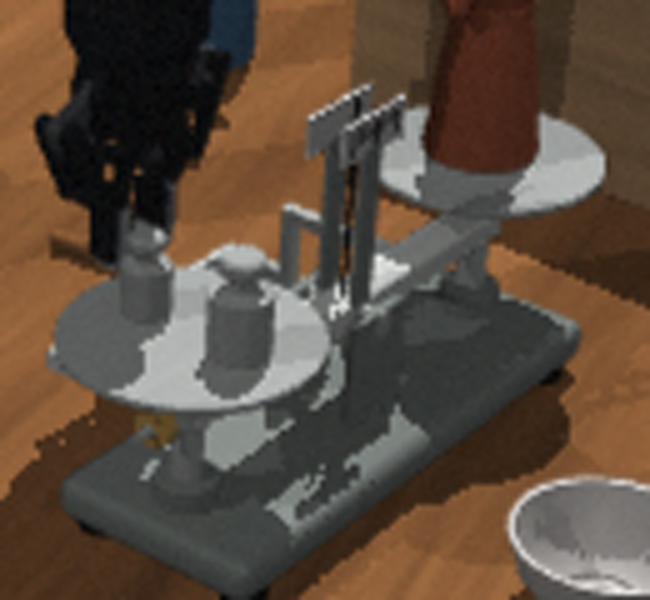

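The scene crop shows both weights on the right pan at (148,270) and (238,310). The pans look level, and the pointer stands mid-gap at (350,200) between the scale plates. The remaining tilt is about 0.003 rad, under 1 g, so I'll withdraw straight up.

Request:
play_rows:
  increments:
    - [0.33,[0,0,-0.005],[0,0,0]]
    - [0.33,[0,0,-0.015],[0,0,0]]
    - [0.33,[0,0,-0.03],[0,0,0]]
    - [0.33,[0,0,-0.04],[0,0,0]]
    - [0.33,[0,0,-0.04],[0,0,0]]
    - [0.33,[0.03,0.02,-0.03],[0,0,0]]
    - [0.33,[0.03,0.03,-0.01],[0,0,0]]
    - [0.33,[0.02,0.03,0],[0,0,0]]
    - [0.33,[0,0,0],[0,0,0]]
    - [0.33,[0,0,0],[0,0,0]]
    - [0.33,[0,0,0],[0,0,0]]
    - [0.33,[0,0,0],[0,0,0]]

```text
time_s: 31.58
ee_pos: [0.3866, 0.2914, 0.2471]
orientation: [0.0, 0.101, 0.995, -0.0]
wrist_force: [-0.1, -0.4, 0.3]
opening: 0.0283
grasp_force: 0.0
```

Request:
play_rows:
  increments:
    - [0.33,[0,0,0],[0,0,0]]
    - [0.33,[0,0,0],[0,0,0]]
    - [0.33,[0,0,0],[0,0,0]]
    - [0.33,[0,0,0],[0,0,0]]
    - [0.33,[0,0,0],[0,0,0]]
    - [0.33,[0,0,0],[0,0,0]]
    - [0.33,[0,0,0],[0,0,0]]
    - [0.33,[0,0,0],[0,0,0]]

```text
time_s: 32.58
ee_pos: [0.3861, 0.2923, 0.247]
orientation: [0.0, 0.1, 0.995, 0.0]
wrist_force: [-0.5, -0.1, 1.0]
opening: 0.0281
grasp_force: 0.0
```

Run:
```python
from h import *
for i in range(4):
    c=camera("top");a,b=pans(c);print(np.median(a[:,2]),np.median(b[:,2]),np.median(a[:,2])-np.median(b[:,2]))
c=camera("scene");save("s3.png",cv2.resize(c["frame"][160:220,360:400],None,fx=10,fy=10,interpolation=2))
print(ctrl.state()["time_s"],ctrl.state()["ee_pos"])
```

```text
0.12507345218551102 0.12450465142158573 0.0005688007639252923
0.12514880698100694 0.12429177940068348 0.0008570275803234662
0.12505938851097342 0.1243322550000927 0.0007271335108807175
0.12512477683623646 0.12446135190717533 0.0006634249290611294
32.825 [0.38613129 0.29230747 0.24701672]
```

View pics/s3.png

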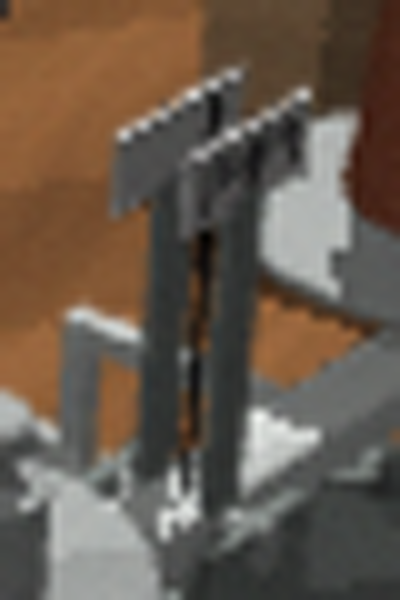

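The pointer rod, at (200,240) to (190,470), rises between the posts towards the long marks. The pans agree to within 0.7 mm, about 0.003 rad, the beam is steady, and the hand is clear. Handing in.

```bash
python3 -c "
from rig import ctrl
print(ctrl.close_job())"
```

```text
the job is handed in; nothing more can be done
None
```

I handed the job in at about 33 s: the beam rests level to about 0.003 rad (under 1 g) with the 200 g and 100 g weights on the right pan and the poise at roughly 60 mm. That puts the figure at about 380 g; the 500 g and 50 g weights were left standing on the bat, and the hand is clear.

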